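# Load the sensor readers on the shaker with culture flasks in order of size

### The arm

A 6-joint arm with a two-finger parallel gripper is mounted at the origin on the work surface. World frame = base frame: x ahead of the robot, y to its left, z up, the work surface at z = 0. Lengths are in mm, angles in rad, forces in N, time in s.
With the tool pointing down it reaches from about 300 to 775 mm from the base axis. Payload 14.6 kg.
Tool frame: the origin (TCP) lies at the very end of the fingers, on their centre line; the grasp point (between the pads) lies 19 mm behind it; z points along the fingers, y is the line along which they close (so a half turn about z gives the same grasp; the last joint's range is limited). The gripper opens to 94 mm and grips with 3 to 60 N. Pads are 16 mm wide; open, the fingers measure 119 mm over their backs; the gripper's body (75 mm by 177 mm) begins 78 mm behind the grasp point.
Start: joints at [1.059, 0.3, 1.521, -0, 1.321, -0.067], TCP at [236.649, 496.474, 205.446] pointing down, gripper open.
Joint ranges: [-3.03, 3.03], [-0.79, 2.21], [0.23, 2.52], [-1.04, 4.18], [0, 3.07], [-2.55, 2.55]. Speed limits (rad/s): [2.22, 2.22, 2.57, 3.14, 3.14, 3.14].

### API

Orientations are given as [roll, pitch, yaw] about the fixed x, y, z axes, in that order (R = Rz(yaw) Ry(pitch) Rx(roll)).
In Python, from cell import manip, optics gives the robot as it stands.
- The arm moves only by the shell command python3 -m crank 'ROWS' [FORCE]. ROWS is JSON, a list of rows, each a list of 7 numbers: the opening in per cent of the stroke, from 0 (shut) to 100 (fully open), then the shift along the tool's x, y, z in mm, then the turn, a rotation vector about the tool's x, y, z in rad. A call has 1 to 10 rows; each row is the pose to reach, as a shift and turn from the pose commanded when the call began, along the tool's axes at that moment; what a row does not reach only later rows make up. A row lasts 1/10 s, in which the tool goes at most 50 mm and 8.59 degrees, less where a joint would pass 70% of its speed; a pose out of reach is approached as far as the arm can. A call with a gripper value outside its range is refused whole. The fingers move at their own pace and stop on an object; FORCE is the grip in N (left out, the last holds). Time passes only in rows, so rows that repeat a pose let the fingers close. It gives the time, the measured TCP pose, the force, the opening and the grip force at its end, in the units of the state.
- manip.read_state(): the state, without advancing time (a new reading comes with each control period).
- optics.camera(name): name is "side" or "top" or "wrist"; returns (picture, depth): 480x640x3 uint8, red, green, blue; 480x640 float32, mm along the optical axis (not along the pixel's ray), 0 where there is no reading.
- optics.calibration(name): a dict with "camera_matrix" (3x3 intrinsics, pixels), "k1" (the pictures are not rectified: a ray, as slopes to the right and down, at radius r is drawn at 1 + k1 r^2 times it, then the intrinsics apply), "R" (3x3) and "t" (3): a world point X has camera coordinates R X + t. Camera axes: x right, y down, z forward; pixel columns grow to the right and rows downward; lengths in mm; the calibration is good to about 2 mm. A picture is of the moment at which its call begins: read the wrist's pose just before it. calibration takes no time and is no camera call; for the wrist camera it gives the pose at the moment of the call.
- manip.sign_off(): hands the job in; it is judged then, once.
The state is a dict: "clock": time; "joints": joint angles; "qd": joint speeds; "effort": joint torques, N m; "eef_pos": TCP position; "eef_rot": TCP orientation; "wrist_force": force on the tool from outside, world axes, zero at the start; "moment": the same for the moment, N m; "finger_gap": finger opening in mm; "finger_force": force on a finger pad.
Only numpy, scipy, OpenCV 4.12 (cv2) and the standard library are available. Lean on these libraries where they do the work, as an engineer would, in place of code of your own. Each camera call takes 0.05 s, during which the arm holds its last target. There are 200 camera calls.

### The job

Load the four empty culture flasks onto the row of sensor readers on the orbital shaker in order of size for a dry check before the run: the smallest on the blue reader (channel one), then along the row to the largest at the far end, one flask to a reader. Set each one down gently, upright and centred on its reader's window, without dropping it or knocking any over, and leave the brown bottle and the beaker where they stand.

Things in the scene. Friction and masses are not known exactly. Their poses are not given: they have to be found in the camera images.
- flask_25: Smallest of four loose, empty conical clear glass flasks with white screw caps: 25 mL, base 42 mm across, 78 mm tall in all. Stands upright; round, take it at any yaw. Cap (grip it from above): 29 mm across, the top 24 mm of the height; below it a narrower straight neck to 50 mm above the base, then the cone. Origin: centre of the underside, z up. About 35 g, varies by a third.
- flask_50: Second smallest of four loose, empty conical clear glass flasks with white screw caps: 50 mL, base 51 mm across, 94 mm tall in all. Stands upright; round, take it at any yaw. Cap (grip it from above): 32 mm across, the top 24 mm of the height; below it a narrower straight neck to 64 mm above the base, then the cone. Origin: centre of the underside, z up. About 50 g, varies by a third.
- flask_100: Second largest of four loose, empty conical clear glass flasks with white screw caps: 100 mL, base 64 mm across, 114 mm tall in all. Stands upright; round, take it at any yaw. Cap (grip it from above): 35 mm across, the top 24 mm of the height; below it a narrower straight neck to 83 mm above the base, then the cone. Origin: centre of the underside, z up. About 85 g, varies by a third.
- flask_200: Largest of four loose, empty conical clear glass flasks with white screw caps: 200 mL, base 79 mm across, 140 mm tall in all. Stands upright; round, take it at any yaw. Cap (grip it from above): 38 mm across, the top 24 mm of the height; below it a narrower straight neck to 108 mm above the base, then the cone. Origin: centre of the underside, z up. About 130 g, varies by a third.
- reader_blue: Position one: flat BLUE sensor reader disc, 72 mm across, 10 mm thick, black middle with a small green window, fixed on the shaker's platform. Four readers lie in a straight row 84 mm apart (each up to 3 mm off), blue at one end or the other. They lie on a dark mat 85 mm above the bench, so a flask on a reader has its underside at 95 mm. Origin: centre of the underside, z up.
- reader_a: One of three alike WHITE readers, 72 mm across, 10 mm thick, black middle with a green window, in one row with the blue one. Which of them is next to blue differs each time: tell it from their positions. Origin: centre of the underside, z up.
- reader_b: One of three alike WHITE readers, 72 mm across, 10 mm thick, black middle with a green window, in one row with the blue one. Which of them is next to blue differs each time: tell it from their positions. Origin: centre of the underside, z up.
- reader_c: One of three alike WHITE readers, 72 mm across, 10 mm thick, black middle with a green window, in one row with the blue one. Which of them is next to blue differs each time: tell it from their positions. Origin: centre of the underside, z up. The shaker stays put: platform 210 x 350 mm, long along the row; its 60 mm high control panel reaches 170 mm from the row towards the robot.
- bottle: Bystander: brown glass bottle with an orange cap and a paper label, 56 mm across, 105 mm tall, standing among the flasks. To be left where it stands. Origin: centre of its underside.
- beaker: Bystander: empty clear plastic beaker, open at the top, 60 mm across the rim, 68 mm tall, standing among the flasks. To be left where it stands. Origin: centre of its underside.
Not all that is in view belongs to the job. What is shaped like the flask_25 but yellow is not meant.

How it is judged:
By the outcome, as a careful person would: the job done as asked, in the order asked, and still so for the second after the job is handed in, with the robot touching nothing.
It also fails if it takes over 109 s, if anything falls off the work surface, if the arm or the gripper's body presses on something with over 40 N, if the wrist force passes 120 N, or if a joint passes its speed limit or range.

## Working session

There is one attempt and no reset: what is moved stays moved. The work goes in short steps, Python scripts to look and compute and a shell command to move; the robot and the scene stay as the last step left them, time stands still between calls to the robot, and variables do not carry over. Pictures are saved under pics/ and viewed, at most 14 in all, crops included, and the job is handed in when it is done.

```bash
ls; mkdir -p pics; python3 - <<'E'
from cell import manip, optics
import cv2,numpy as np
s=manip.read_state();print(s)
for n in("top","side"):
    p,d=optics.camera(n);cv2.imwrite(f"pics/{n}0.png",p[:,:,::-1]);np.save(f"pics/{n}0.npy",d);np.save(f"pics/{n}0p.npy",p)
    print(n,optics.calibration(n))
E
```

```text
pics
{'clock': 0.0, 'joints': array([ 1.05937071e+00,  3.00484854e-01,  1.52154659e+00, -1.15787445e-05,
        1.32072211e+00, -6.66204574e-02]), 'qd': array([ 2.85545282e-04,  8.84747318e-04,  1.55208993e-03,  4.37760067e-05,
       -1.08221111e-03,  1.66523378e-03]), 'effort': array([ 1.44256461e-03, -5.31813705e+01, -3.52733195e+01,  7.09385751e-02,
        2.44765927e-02, -6.71930684e-05]), 'eef_pos': array([236.54554578, 496.2516506 , 204.89338379]), 'eef_rot': array([-3.14043358e+00, -6.60921821e-05,  2.69679033e+00]), 'wrist_force': array([ 0.42839097, -0.36087511,  0.31212685]), 'moment': array([ 0.0142644 , -0.04860798, -0.07966415]), 'finger_force': 0.0, 'finger_gap': 94.01239993188156}
top {'camera_matrix': array([[480.34055877,   0.        , 311.63060268],
       [  0.        , 480.34055877, 236.50367479],
       [  0.        ,   0.        ,   1.        ]]), 'k1': -0.06510580457602358, 'R': array([[-0.0406686 , -0.9991716 , -0.0014746 ],
       [-0.97721178,  0.04008241, -0.2084479 ],
       [ 0.20833433, -0.00703629, -0.97803236]]), 't': array([6.93296181e-01, 5.43489059e+02, 1.04749960e+03])}
side {'camera_matrix': array([[570.56286836,   0.        , 325.59713385],
       [  0.        , 570.56286836, 239.5945908 ],
       [  0.        ,   0.        ,   1.        ]]), 'k1': -0.003038051368205103, 'R': array([[ 0.71196232, -0.70221344,  0.00243937],
       [-0.51792352, -0.52745337, -0.67345985],
       [ 0.47419921,  0.47821463, -0.73921978]]), 't': array([-414.18880367,  340.01684467, 1081.57651443])}
```

View pics/top0.png

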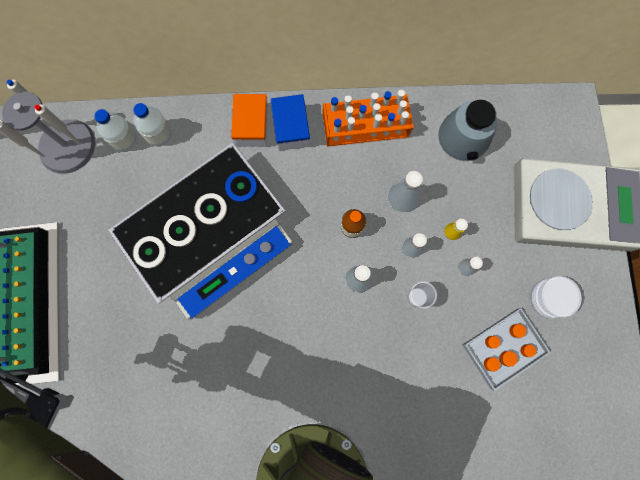

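View pics/side0.png

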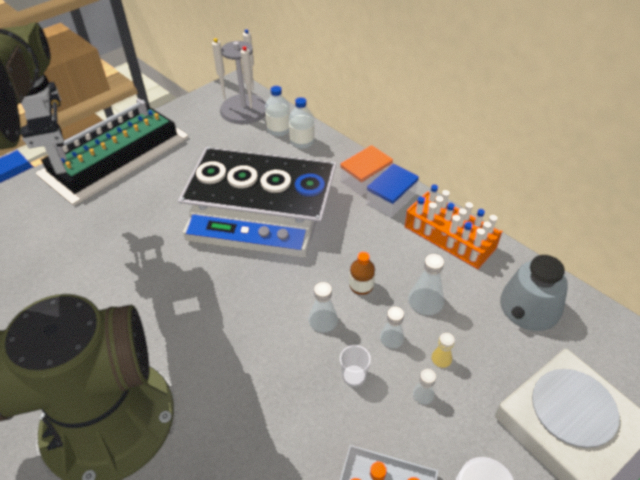

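Top view: readers run from blue (240,185) to white (210,208), (179,230) and (149,252). White caps are at (414,179) largest, (362,273), (419,240) and (475,263) smallest. The yellow decoy is at (461,226), the bottle at (354,217) and the beaker at (423,295). The side view agrees. Next I'll measure these positions and confirm with an enlarged crop.

```bash
cat > h.py <<'E'
import numpy as np,cv2
from scipy.spatial.transform import Rotation as Ro
from cell import manip,optics
def ray(c,u,v,z):
    K=c["camera_matrix"];d=np.array([(u-K[0,2])/K[0,0],(v-K[1,2])/K[1,1]]);s=d.copy()
    for _ in range(10): s=d/(1+c["k1"]*(s@s))
    w=c["R"].T@np.r_[s,1];o=-c["R"].T@c["t"]
    return (o+w*(z-o[2])/w[2])[:2]
def blob(p,u,v,f,r=13):
    h=cv2.cvtColor(p,cv2.COLOR_RGB2HSV);m=f(h.astype(int)).astype(np.uint8)
    n,l,st,ce=cv2.connectedComponentsWithStats(m)
    k=[i for i in range(1,n) if np.hypot(*(ce[i]-(u,v)))<r]
    i=max(k,key=lambda i:st[i,4]);return ce[i],st[i,4],(l==i).astype(np.uint8)
white=lambda h:(h[...,1]<40)&(h[...,2]>205)
blue=lambda h:(abs(h[...,0]-108)<12)&(h[...,1]>150)&(h[...,2]>60)
green=lambda h:(abs(h[...,0]-65)<25)&(h[...,1]>80)&(h[...,2]>40)
def go(x,y,z,yaw):
    "tool-frame shift+rotvec to tool-down pose with tool y at yaw (mod pi)"
    s=manip.read_state();R=Ro.from_euler('xyz',s["eef_rot"]);p=s["eef_pos"]
    best=None
    for k in (0,np.pi,-np.pi):
        T=Ro.from_euler('xyz',[np.pi,0,yaw+k]);rv=(R.inv()*T).as_rotvec()
        if best is None or np.linalg.norm(rv)<np.linalg.norm(best):best=rv
    return np.round(R.inv().apply(np.array([x,y,z])-p),1),np.round(best,3)
E
python3 - <<'E'
from h import *
C={n:optics.calibration(n) for n in("top","side")};P={n:np.load(f"pics/{n}0p.npy") for n in C}
F={"f25":(78,(475,263),(428,376)),"f50":(94,(419,240),(396,314)),"f100":(114,(362,273),(323,290)),"f200":(140,(414,179),(433,262))}
for k,(h,a,b) in F.items():
    for n,q in zip(C,(a,b)):
        c,A,_=blob(P[n],*q,white);print(k,n,c.round(1),A,ray(C[n],*c,h-9).round(1))
for n,L in {"top":[(240,185),(210,208),(179,230),(149,252)],"side":[(310,184),(276,180),(242,176),(211,172)]}.items():
    for i,q in enumerate(L):
        try:
            c,A,m=blob(P[n],*q,blue if i==0 else white)
            e=cv2.fitEllipse(max(cv2.findContours(m,0,1)[0],key=len))
            print("rd",n,i,A,np.round(e[0],1),ray(C[n],*e[0],95).round(1))
        except Exception as x:print(n,i,x)
print("bottle",ray(C["top"],356,216,105),"beaker",ray(C["top"],423,293,60),"yellow",ray(C["top"],461,226,70))
cv2.imwrite("pics/crop.png",cv2.resize(P["top"][160:310,330:500,::-1],None,fx=4,fy=4,interpolation=2)[:600])
E
```

```text
f25 top [475.8 262.3] 110 [ 465.6 -390.7]
f25 side [427.8 375.2] 168 [ 469.6 -386.1]
f50 top [419.2 239.6] 139 [ 520.1 -262.3]
f50 side [395.4 312.7] 174 [ 524.5 -257.1]
f100 top [362.  272.5] 185 [ 448.7 -127. ]
f100 side [322.4 288.4] 204 [ 452.3 -121.8]
f200 top [413.8 178.3] 206 [ 649.4 -251.8]
f200 side [434.1 260.5] 219 [ 653.2 -245.8]
rd top 0 483 [240.4 185.9] [659.4 135.9]
rd top 1 347 [210.  208.1] [609.8 205.2]
rd top 2 377 [178.8 230.2] [561.7 275.2]
rd top 3 363 [148.5 251.5] [515.8 342.5]
rd side 0 266 [308.3 183.6] [657.  136.5]
rd side 1 238 [275.2 179.7] [608.8 203.6]
rd side 2 236 [241.7 175.4] [560.2 273.4]
rd side 3 224 [210.3 171.1] [514.8 340.5]
bottle [ 575.35889992 -121.4512265 ] beaker [ 402.534218   -266.23781419] yellow [ 550.94182656 -365.25641669]
```

View pics/crop.png

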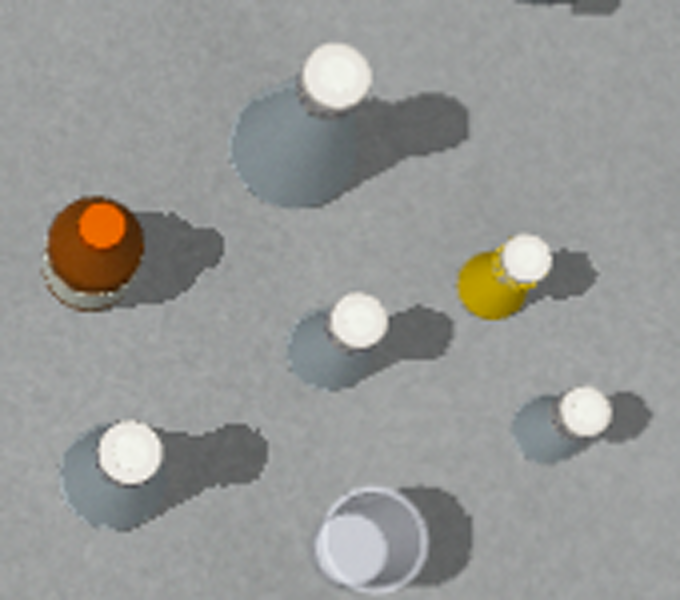

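The (475,263) flask is the clear, smallest one and so flask_25. The one at (461,226) is yellow, so it's the decoy. The 50 mL is at (419,240), the 100 mL at (362,273) and the 200 mL at (414,179).

```bash
python3 - <<'E'
from h import *
print(go(467,-389,220,2.178))
E
```

```text
(array([-589. , -700. ,  -14.4]), array([-0.001,  0.   ,  0.519]))
```

```bash
python3 -m crank '[[60,-589,-700,-15,0,0,0.519],[60,-589,-700,-15,0,0,0.519],[60,-589,-700,-15,0,0,0.519],[60,-589,-700,-15,0,0,0.519],[60,-589,-700,-15,0,0,0.519],[60,-589,-700,-15,0,0,0.519],[60,-589,-700,-15,0,0,0.519],[60,-589,-700,-15,0,0,0.519],[60,-589,-700,-15,0,0,0.519],[60,-589,-700,-15,0,0,0.519]]' 10
python3 -c "
from h import *
print(go(467,-389,220,2.178))"
```

```text
clock: 1.1
eef_pos: [362.5, 10.6, 213.8]
eef_rot: [3.141, 0.0, 2.178]
wrist_force: [1.0, -0.6, -0.3]
finger_gap: 56.4
finger_force: 0.0
(array([-387.8, -142.1,   -6.1]), array([ 0.,  0., -0.]))
```

```bash
python3 -m crank '[[60,-388,-142,-6,0,0,0],[60,-388,-142,-6,0,0,0],[60,-388,-142,-6,0,0,0],[60,-388,-142,-6,0,0,0],[60,-388,-142,-6,0,0,0],[60,-388,-142,-6,0,0,0],[60,-388,-142,-6,0,0,0],[60,-388,-142,-6,0,0,0],[60,-388,-142,-6,0,0,0],[60,-388,-142,-6,0,0,0]]'
python3 -c "
from h import *
print(go(467,-389,220,2.178))
c=optics.calibration('wrist');p,d=optics.camera('wrist');cv2.imwrite('pics/w1.png',p[:,:,::-1]);print(c)"
```

```text
clock: 2.1
eef_pos: [466.9, -388.4, 218.3]
eef_rot: [-3.141, -0.002, 2.176]
wrist_force: [-0.0, 0.4, -0.4]
finger_gap: 56.2
finger_force: 0.0
(array([-0.5, -0.3, -1.7]), array([-0.   , -0.002, -0.002]))
{'camera_matrix': array([[379.72113509,   0.        , 314.85621577],
       [  0.        , 379.72113509, 237.71555587],
       [  0.        ,   0.        ,   1.        ]]), 'k1': -0.04224315828766572, 'R': array([[ 8.22631226e-01,  5.68575287e-01,  9.83015437e-05],
       [ 5.45028821e-01, -7.88612731e-01,  2.84663916e-01],
       [ 1.61930389e-01, -2.34119849e-01, -9.58627376e-01]]), 't': array([-163.60480923, -595.19581045,  238.7058205 ])}
```

View pics/w1.png

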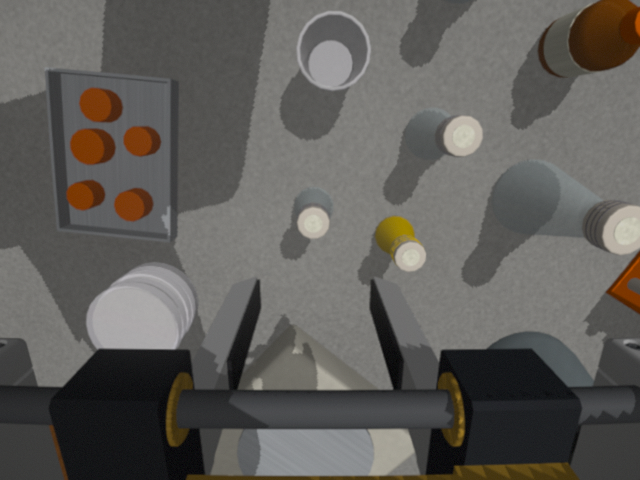

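The wrist view shows flask_25's cap at (313,222), the yellow decoy at (408,256), flask_50 at (462,135) and flask_200 at (613,228).

```bash
cat >> h.py <<'E'
wcap=lambda h:(h[...,1]<45)&(h[...,2]>195)
def wlook(name,z,u=None,v=None,f=wcap,guess=None):
    c=optics.calibration('wrist');p,d=optics.camera('wrist');cv2.imwrite(f'pics/{name}.png',p[:,:,::-1])
    return capfit(c,p,z,u,v,f)
def capfit(c,p,z,u,v,f=wcap,r=18):
    b,A,m=blob(p,u,v,f,r);k=cv2.convexHull(np.vstack(cv2.findContours(m,0,1)[0]));e=cv2.fitEllipse(k)
    g=np.round(ray(c,*e[0],z),1);print("px",np.round(e[0],1),np.round(e[1],1),"A",A,"xy",g);return g
E
python3 -c "
from h import *
c=optics.calibration('wrist');p=cv2.imread('pics/w1.png')[:,:,::-1].copy()
for z,u,v in((78,313,222),(94,462,135),(140,620,228)):
  print(p[v,u])
  try: capfit(c,p,z,u,v)
  except Exception as e: print(e)
g=capfit(c,p,78,313,222)
print(go(*g,52,2.178))
"
```

```text
[191 189 172]
px [312.8 223.2] [16.6 17.5] A 206 xy [ 465.7 -387.7]
[195 193 177]
px [463.7 135.7] [20.7 22.1] A 298 xy [ 520.2 -258.8]
[198 195 179]
px [627.5 230.9] [21.9 29. ] A 387 xy [ 648.6 -248.3]
px [312.8 223.2] [16.6 17.5] A 206 xy [ 465.7 -387.7]
(array([-1.000e-01, -1.400e+00,  1.667e+02]), array([-0.   , -0.002, -0.001]))
```

```bash
python3 -m crank '[[60,0,-1,45,0,0,0],[60,0,-1,90,0,0,0],[60,0,-1,125,0,0,0],[60,0,-1,150,0,0,0],[60,0,-1,163,0,0,0],[60,0,-1,169,0,0,0],[60,0,-1,169,0,0,0]]' 10
python3 -m crank '[[20,0,0,0,0,0,0],[20,0,0,0,0,0,0],[20,0,0,0,0,0,0],[20,0,0,0,0,0,0],[20,0,0,0,0,0,0],[20,0,0,0,0,0,0]]' 10
```

```text
clock: 2.85
eef_pos: [466.7, -387.2, 51.2]
eef_rot: [3.142, 0.0, 2.178]
wrist_force: [0.7, -0.1, -0.5]
finger_gap: 56.4
finger_force: 0.0
clock: 3.45
eef_pos: [466.6, -387.8, 51.0]
eef_rot: [3.142, 0.001, 2.178]
wrist_force: [0.7, 0.4, 3.2]
finger_gap: 28.5
finger_force: 10.0
```

```bash
python3 -m crank '[[20,0,0,-20,0,0,0],[20,0,0,-60,0,0,0],[20,0,0,-110,0,0,0],[20,0,0,-150,0,0,0],[20,0,0,-175,0,0,0],[20,0,0,-175,0,0,0]]'
python3 -c "
from h import *
print(go(658,136,225,2.178))"
```

```text
clock: 4.05
eef_pos: [467.3, -388.3, 229.5]
eef_rot: [3.14, 0.006, 2.178]
wrist_force: [0.5, 1.1, -0.6]
finger_gap: 28.9
finger_force: 10.0
(array([321.8, 455.7,   3.2]), array([ 0.001,  0.006, -0.   ]))
```

```bash
python3 -m crank '[[20,16,23,0,0,0,0],[20,42,59,0,0,0,0],[20,67,95,0,0,0,0],[20,93,132,0,0,0,0],[20,119,168,0,0,0,0],[20,144,204,0,0,0,0],[20,170,241,0,0,0,0],[20,196,277,0,0,0,0],[20,221,314,0,0,0,0],[20,247,350,0,0,0,0]]'
python3 -m crank '[[20,24,34,0,0,0,0],[20,45,64,0,0,0,0],[20,58,82,0,0,0,0],[20,66,94,0,0,0,0],[20,70,99,0,0,0,0],[20,73,104,0,0,0,0],[20,75,106,0,0,0,0],[20,75,106,0,0,0,0]]'
python3 -c "
from h import *
c=optics.calibration('wrist');p,d=optics.camera('wrist');cv2.imwrite('pics/w2.png',p[:,:,::-1])
print(c['R'],c['t'])
print(go(658,136,225,2.178))"
```

```text
clock: 5.05
eef_pos: [613.1, 16.8, 224.1]
eef_rot: [-3.14, -0.001, 2.178]
wrist_force: [-0.3, -0.3, -0.1]
finger_gap: 28.9
finger_force: 10.0
clock: 5.85
eef_pos: [657.3, 136.5, 225.6]
eef_rot: [-3.142, 0.0, 2.177]
wrist_force: [-0.9, -0.2, -0.8]
finger_gap: 29.1
finger_force: 10.0
[[ 8.21868381e-01  5.69677146e-01  5.61151855e-04]
 [ 5.45672849e-01 -7.87519749e-01  2.86450321e-01]
 [ 1.63626119e-01 -2.35118256e-01 -9.58094932e-01]] [-618.45646987 -288.08824953  336.76716955]
(array([-0.7,  0.3,  0.7]), array([ 0.   ,  0.   , -0.001]))
```

View pics/w2.png

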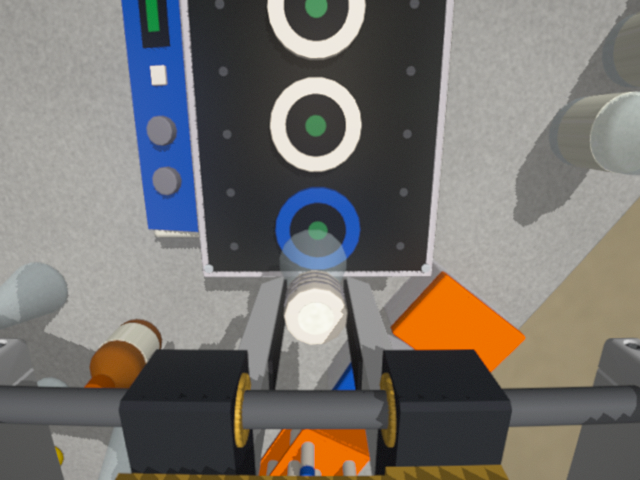

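The wrist view shows the blue reader's window at (317,230), the next at (316,125) and the third at (316,8), with the held flask's cap at (315,318).

```bash
python3 -c "
from h import *
c=optics.calibration('wrist');p=cv2.imread('pics/w2.png')[:,:,::-1].copy()
print('win');[capfit(c,p,95,u,v,green) for u,v in((317,230),(316,125))]
print('ring');capfit(c,p,95,316,125);capfit(c,p,95,317,230,blue)
print('cap');capfit(c,p,252,315,318)
print(manip.read_state()['eef_pos'])"
```

```text
win
px [317.5 229.3] [17.8 19. ] A 275 xy [661.  135.7]
px [315.2 125.4] [20.4 21.4] A 352 xy [611.1 204.3]
ring
px [315.4 123.9] [89.9 93.3] A 3545 xy [610.5 205.3]
px [317.3 227.9] [82.3 85. ] A 2268 xy [660.2 136.6]
cap
px [314.2 315.2] [54.6 60.8] A 2500 xy [657.1 136.7]
[657.31307837 136.39674677 225.7412471 ]
```

```bash
python3 -m crank '[[20,-1.7,2.4,10,0,0,0],[20,-1.7,2.4,30,0,0,0],[20,-1.7,2.4,48,0,0,0],[20,-1.7,2.4,62,0,0,0],[20,-1.7,2.4,70,0,0,0],[20,-1.7,2.4,74,0,0,0],[20,-1.7,2.4,76,0,0,0],[20,-1.7,2.4,76,0,0,0],[20,-1.7,2.4,76,0,0,0]]'

```

```text
clock: 6.8
eef_pos: [660.5, 137.0, 150.3]
eef_rot: [3.141, 0.0, 2.178]
wrist_force: [-0.1, -0.1, -0.4]
finger_gap: 28.7
finger_force: 10.0
```

```bash
python3 -m crank '[[20,0,0,1,0,0,0],[20,0,0,2,0,0,0],[20,0,0,3,0,0,0],[20,0,0,3.5,0,0,0],[20,0,0,3.5,0,0,0]]'

```

```text
clock: 7.3
eef_pos: [660.3, 137.0, 146.2]
eef_rot: [3.142, 0.0, 2.178]
wrist_force: [0.0, 0.3, -0.3]
finger_gap: 29.0
finger_force: 10.0
```

```bash
python3 -m crank '[[20,0,0,0.5,0,0,0],[20,0,0,0.5,0,0,0]]'; python3 -m crank '[[20,0,0,0.7,0,0,0],[20,0,0,0.7,0,0,0]]'

```

```text
clock: 7.5
eef_pos: [660.4, 136.9, 146.1]
eef_rot: [3.141, 0.0, 2.178]
wrist_force: [-1.4, -1.6, 2.9]
finger_gap: 28.9
finger_force: 10.0
clock: 7.7
eef_pos: [660.4, 136.8, 145.9]
eef_rot: [3.141, 0.001, 2.178]
wrist_force: [-3.3, -1.7, 8.7]
finger_gap: 28.5
finger_force: 10.0
```

```bash
python3 -m crank '[[20,0,0,-0.8,0,0,0],[20,0,0,-0.8,0,0,0],[40,0,0,-0.8,0,0,0],[60,0,0,-0.8,0,0,0],[60,0,0,-0.8,0,0,0],[60,0,0,-0.8,0,0,0]]'; python3 -m crank '[[60,0,0,-10,0,0,0],[60,0,0,-40,0,0,0],[60,0,0,-80,0,0,0],[60,0,0,-90,0,0,0],[60,0,0,-90,0,0,0]]'
python3 -c "
from h import *
print(go(521,-259,225,2.178))"
```

```text
clock: 8.3
eef_pos: [660.2, 137.0, 145.5]
eef_rot: [-3.141, -0.0, 2.178]
wrist_force: [-0.2, -0.0, 0.7]
finger_gap: 55.2
finger_force: 0.0
clock: 8.8
eef_pos: [660.8, 137.1, 238.3]
eef_rot: [3.138, 0.002, 2.178]
wrist_force: [0.8, -0.2, -0.2]
finger_gap: 56.3
finger_force: 0.0
(array([-245.5, -340.9,   12.5]), array([ 0.004,  0.002, -0.   ]))
```

```bash
python3 -m crank '[[60,-20,-28,12,0,0,0],[60,-47,-65,12,0,0,0],[60,-74,-103,12,0,0,0],[60,-101,-140,12,0,0,0],[60,-128,-178,12,0,0,0],[60,-155,-215,12,0,0,0],[60,-182,-253,12,0,0,0],[60,-209,-290,12,0,0,0],[60,-232,-322,12,0,0,0],[60,-245,-341,12,0,0,0]]'; python3 -m crank '[[60,0,0,0,0,0,0],[60,0,0,0,0,0,0]]'
python3 -c "
from h import *
g=wlook('w3',94,313,232)
print(go(*g,94-78+51,2.178))"
```

```text
clock: 9.8
eef_pos: [518.3, -261.0, 222.2]
eef_rot: [-3.14, -0.002, 2.176]
wrist_force: [0.1, 0.6, 0.5]
finger_gap: 56.2
finger_force: 0.0
clock: 10.0
eef_pos: [519.7, -258.5, 222.7]
eef_rot: [-3.141, -0.002, 2.177]
wrist_force: [-0.4, 1.4, -0.5]
finger_gap: 56.3
finger_force: 0.0
px [312.5 229.3] [17. 19.] A 164 xy [ 519.4 -261. ]
(array([ -2.4,  -2.2, 156. ]), array([-0.   , -0.001,  0.   ]))
```

```bash
python3 -m crank '[[60,-1.5,-1,45,0,0,0],[60,-1.5,-1,90,0,0,0],[60,-1.5,-1,120,0,0,0],[60,-1.5,-1,142,0,0,0],[60,-1.5,-1,153,0,0,0],[60,-1.5,-1,156,0,0,0],[60,-1.5,-1,156,0,0,0]]' 12
python3 -m crank '[[20,0,0,0,0,0,0],[20,0,0,0,0,0,0],[20,0,0,0,0,0,0],[20,0,0,0,0,0,0],[20,0,0,0,0,0,0],[20,0,0,0,0,0,0]]' 12
python3 -m crank '[[20,0,0,-20,0,0,0],[20,0,0,-60,0,0,0],[20,0,0,-110,0,0,0],[20,0,0,-150,0,0,0],[20,0,0,-175,0,0,0],[20,0,0,-175,0,0,0]]'
python3 -c "
from h import *
print(go(610.5,205,250,2.178))"
```

```text
clock: 10.75
eef_pos: [520.5, -260.2, 68.3]
eef_rot: [3.141, 0.001, 2.178]
wrist_force: [-0.5, -0.7, -0.8]
finger_gap: 56.6
finger_force: 0.0
clock: 11.35
eef_pos: [520.2, -260.8, 68.2]
eef_rot: [3.141, 0.001, 2.178]
wrist_force: [-0.0, -0.1, 4.9]
finger_gap: 32.1
finger_force: 12.0
clock: 11.95
eef_pos: [520.8, -261.1, 246.4]
eef_rot: [3.139, 0.005, 2.178]
wrist_force: [0.2, 0.6, -0.9]
finger_gap: 31.8
finger_force: 12.0
(array([331.6, 339.5,  -4.5]), array([ 0.002,  0.005, -0.   ]))
```

```bash
python3 -m crank '[[20,20,20,-4,0,0,0],[20,50,51,-4,0,0,0],[20,82,84,-4,0,0,0],[20,114,117,-4,0,0,0],[20,146,150,-4,0,0,0],[20,178,182,-4,0,0,0],[20,210,215,-4,0,0,0],[20,242,248,-4,0,0,0],[20,274,280,-4,0,0,0],[20,302,309,-4,0,0,0]]'
python3 -m crank '[[20,17,18,0,0,0,0],[20,25,26,0,0,0,0],[20,29,30,0,0,0,0],[20,29,30,0,0,0,0],[20,29,30,0,0,0,0]]'
python3 -c "
from h import *
c=optics.calibration('wrist');p,d=optics.camera('wrist');cv2.imwrite('pics/w4.png',p[:,:,::-1])
print(go(610.5,205,250,2.178))
s=manip.read_state()['eef_pos'];print(s)
for a in ((95,317,240,green),(95,317,240,wcap),(95,316,130,green),(95,316,130,wcap),(s[2]+26,315,318,wcap)):
  try: capfit(c,p,*a,r=30)
  except Exception as e: print(e)"
```

```text
clock: 12.95
eef_pos: [601.1, 165.9, 245.0]
eef_rot: [-3.14, -0.001, 2.178]
wrist_force: [0.5, -1.7, -0.5]
finger_gap: 31.9
finger_force: 12.0
clock: 13.45
eef_pos: [609.7, 203.5, 246.7]
eef_rot: [-3.141, 0.0, 2.177]
wrist_force: [0.0, -0.2, 0.1]
finger_gap: 31.7
finger_force: 12.0
(array([ 0.8,  1.5, -3.2]), array([ 0.   ,  0.   , -0.001]))
[609.68850467 203.49907823 246.831126  ]
px [316.4 220. ] [15.9 16.4] A 212 xy [611.  204.7]
px [316.4 218.8] [76.7 78.5] A 2428 xy [610.4 205.6]
px [316.9 122. ] [18.9 20. ] A 300 xy [563.1 274.5]
px [316.9 120.6] [84.3 87.8] A 3137 xy [562.4 275.4]
px [316.5 320.7] [69.2 78.4] A 3468 xy [611.9 202.1]
```

View pics/w4.png

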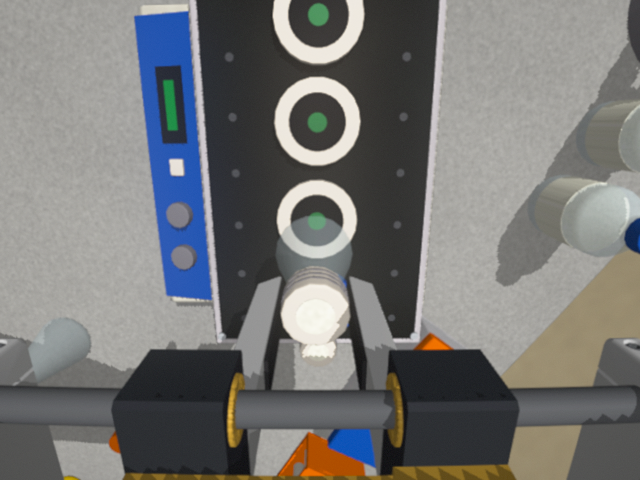

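The wrist view shows the held flask_50 over the second reader's window at (316,220), with the third at (317,122). The white at (318,350) is flask_25's cap behind it.

```bash
python3 -m crank '[[20,0.7,1.8,10,0,0,0],[20,0.7,1.8,30,0,0,0],[20,0.7,1.8,50,0,0,0],[20,0.7,1.8,67,0,0,0],[20,0.7,1.8,76,0,0,0],[20,0.7,1.8,79,0,0,0],[20,0.7,1.8,80,0,0,0],[20,0.7,1.8,80,0,0,0],[20,0.7,1.8,80,0,0,0]]'

```

```text
clock: 14.4
eef_pos: [611.0, 206.3, 167.5]
eef_rot: [3.14, 0.0, 2.178]
wrist_force: [-0.8, -0.4, -0.5]
finger_gap: 31.7
finger_force: 12.0
```

```bash
python3 -m crank '[[20,-0.8,-0.6,1,0,0,0],[20,-0.8,-0.6,2,0,0,0],[20,-0.8,-0.6,3,0,0,0],[20,-0.8,-0.6,4,0,0,0],[20,-0.8,-0.6,4,0,0,0]]'
python3 -m crank '[[20,0,0,0.5,0,0,0],[20,0,0,0.5,0,0,0]]'

```

```text
clock: 14.9
eef_pos: [610.7, 205.2, 163.2]
eef_rot: [3.141, 0.0, 2.178]
wrist_force: [-1.6, -0.9, 4.4]
finger_gap: 31.6
finger_force: 12.0
clock: 15.1
eef_pos: [610.8, 205.2, 163.2]
eef_rot: [3.141, 0.0, 2.178]
wrist_force: [-3.0, -1.0, 7.4]
finger_gap: 31.9
finger_force: 12.0
```

```bash
python3 -m crank '[[20,0,0,-0.7,0,0,0],[20,0,0,-0.7,0,0,0],[40,0,0,-0.7,0,0,0],[62,0,0,-0.7,0,0,0],[62,0,0,-0.7,0,0,0],[62,0,0,-0.7,0,0,0]]'; python3 -m crank '[[62,0,0,-10,0,0,0],[62,0,0,-40,0,0,0],[62,0,0,-75,0,0,0],[62,0,0,-80,0,0,0],[62,0,0,-80,0,0,0]]'
python3 -c "
from h import *
print(go(451,-125,242,2.178))"
```

```text
clock: 15.7
eef_pos: [610.6, 205.3, 162.7]
eef_rot: [-3.141, -0.0, 2.178]
wrist_force: [-0.1, -0.4, -0.1]
finger_gap: 57.0
finger_force: 0.0
clock: 16.2
eef_pos: [611.0, 205.4, 244.5]
eef_rot: [3.139, 0.001, 2.178]
wrist_force: [0.3, -0.4, -0.3]
finger_gap: 58.1
finger_force: 0.0
(array([-180.1, -319.9,    1.9]), array([ 0.002,  0.001, -0.   ]))
```

```bash
python3 -m crank '[[62,-15,-27,2,0,0,0],[62,-37,-66,2,0,0,0],[62,-59,-105,2,0,0,0],[62,-81,-144,2,0,0,0],[62,-103,-183,2,0,0,0],[62,-125,-222,2,0,0,0],[62,-147,-261,2,0,0,0],[62,-167,-297,2,0,0,0],[62,-178,-316,2,0,0,0],[62,-180,-320,2,0,0,0]]'; python3 -m crank '[[62,0,0,0,0,0,0],[62,0,0,0,0,0,0]]'
python3 -c "
from h import *
g=wlook('w5',114,313,232)
print(go(*g,114-78+51,2.178))"
```

```text
clock: 17.2
eef_pos: [449.3, -126.7, 240.2]
eef_rot: [-3.141, -0.001, 2.175]
wrist_force: [0.7, 0.3, -0.3]
finger_gap: 58.0
finger_force: 0.0
clock: 17.4
eef_pos: [450.7, -124.3, 240.5]
eef_rot: [-3.141, -0.001, 2.178]
wrist_force: [0.1, -0.4, 0.5]
finger_gap: 58.1
finger_force: 0.0
px [316.9 229.6] [6.3 8.1] A 22 xy [ 453.4 -124.5]
(array([ -1.8,   2. , 153.6]), array([-0.   , -0.001,  0.001]))
```

```bash
python3 -c "
from h import *
c=optics.calibration('wrist');p=cv2.imread('pics/w5.png')[:,:,::-1].copy()
for t in (150,165,180,188):
  g=capfit(c,p,114,313,232,lambda h:(h[...,1]<50)&(h[...,2]>t),r=30);print(go(*g,87,2.178))
cv2.imwrite('pics/w5c.png',cv2.resize(p[160:300,230:400,::-1],None,fx=3,fy=3))"
```

```text
px [310.5 228.1] [39.  39.5] A 1218 xy [ 448.3 -126.5]
(array([ -0.5,  -3.3, 153.6]), array([-0.   , -0.001,  0.001]))
px [310.4 228.2] [37.8 38.8] A 1159 xy [ 448.4 -126.5]
(array([ -0.6,  -3.2, 153.6]), array([-0.   , -0.001,  0.001]))
px [311.3 225.5] [30.8 35.5] A 770 xy [ 447.6 -124.2]
(array([  1.8,  -2.6, 153.6]), array([-0.   , -0.001,  0.001]))
px [310.4 228.8] [20.3 22.7] A 307 xy [ 448.6 -127. ]
(array([ -1.1,  -3.4, 153.6]), array([-0.   , -0.001,  0.001]))
```

View pics/w5c.png

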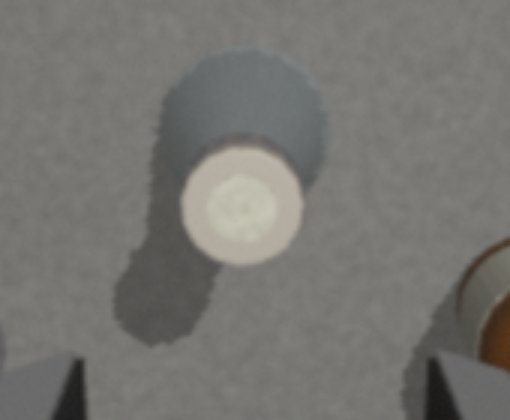

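The crop shows flask_100's cap centred at (310,228) in the full picture, which the lower threshold fits well.

```bash
sed -i 's/^wcap=.*/wcap=lambda h:(h[...,1]<50)\&(h[...,2]>155)/' h.py; python3 -m crank '[[62,-0.5,-3.3,45,0,0,0],[62,-0.5,-3.3,90,0,0,0],[62,-0.5,-3.3,120,0,0,0],[62,-0.5,-3.3,140,0,0,0],[62,-0.5,-3.3,150,0,0,0],[62,-0.5,-3.3,153.5,0,0,0],[62,-0.5,-3.3,153.5,0,0,0]]' 15
python3 -m crank '[[20,0,0,0,0,0,0],[20,0,0,0,0,0,0],[20,0,0,0,0,0,0],[20,0,0,0,0,0,0],[20,0,0,0,0,0,0],[20,0,0,0,0,0,0]]' 15
python3 -m crank '[[20,0,0,-20,0,0,0],[20,0,0,-60,0,0,0],[20,0,0,-110,0,0,0],[20,0,0,-150,0,0,0],[20,0,0,-175,0,0,0],[20,0,0,-175,0,0,0]]'
python3 -c "
from h import *
print(go(562.8,275,262,2.178))"
```

```text
clock: 18.15
eef_pos: [448.4, -127.2, 87.8]
eef_rot: [3.141, 0.0, 2.178]
wrist_force: [0.3, -0.2, 0.4]
finger_gap: 58.3
finger_force: 0.0
clock: 18.75
eef_pos: [448.3, -127.5, 87.9]
eef_rot: [3.141, 0.001, 2.178]
wrist_force: [-0.4, 0.9, 5.4]
finger_gap: 34.8
finger_force: 15.0
clock: 19.35
eef_pos: [449.0, -127.7, 265.5]
eef_rot: [3.138, 0.004, 2.178]
wrist_force: [-0.3, 0.0, -1.0]
finger_gap: 34.9
finger_force: 15.0
(array([265.9, 323.2,   3.4]), array([ 0.003,  0.004, -0.   ]))
```

```bash
python3 -m crank '[[20,16,20,-15,0,0,0],[20,42,51,-20,0,0,0],[20,69,84,-20,0,0,0],[20,97,118,-20,0,0,0],[20,125,152,-20,0,0,0],[20,153,186,-20,0,0,0],[20,181,220,-20,0,0,0],[20,209,254,-20,0,0,0],[20,235,286,-20,0,0,0],[20,254,309,-20,0,0,0]]'
python3 -m crank '[[20,9,11,0,0,0,0],[20,12,14,0,0,0,0],[20,12,14,0,0,0,0],[20,12,14,0,0,0,0]]'
python3 -c "
from h import *
c=optics.calibration('wrist');p,d=optics.camera('wrist');cv2.imwrite('pics/w6.png',p[:,:,::-1])
s=manip.read_state()['eef_pos'];print(s)
print(go(562.8,275,87.9+95+3.5,2.178))
for a in ((95,317,215,green),(95,317,215,wcap),(95,316,120,green),(95,316,120,wcap)):
  try: capfit(c,p,*a,r=30)
  except Exception as e: print(e)"
```

```text
clock: 20.35
eef_pos: [556.8, 259.8, 280.1]
eef_rot: [-3.139, -0.001, 2.179]
wrist_force: [1.0, 0.1, -0.5]
finger_gap: 34.7
finger_force: 15.0
clock: 20.75
eef_pos: [561.5, 274.5, 282.0]
eef_rot: [-3.141, -0.0, 2.177]
wrist_force: [0.9, 0.1, -0.7]
finger_gap: 34.3
finger_force: 15.0
[561.61233206 274.39988675 282.32778307]
(array([-0.2,  1.3, 95.9]), array([-0.   ,  0.   , -0.001]))
px [315.6 212.8] [13.2 13.9] A 153 xy [563.1 274.1]
px [316.  211.4] [71.5 72.2] A 2303 xy [562.6 275.5]
px [316.6 127. ] [17.4 18.1] A 257 xy [517.2 341.9]
px [316.7 126. ] [77.  79.3] A 2687 xy [516.8 342.6]
```

View pics/w6.png

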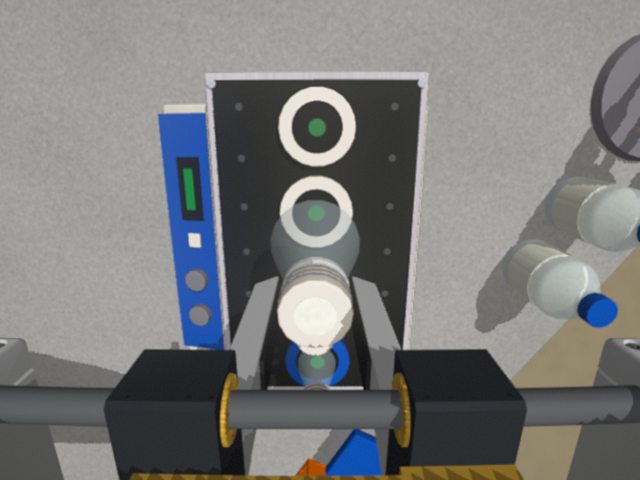

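The wrist view shows the held flask_100 over the third reader at (316,212), with the last reader at (317,126). Flask_25 sits centred on blue at (317,362).

```bash
python3 -m crank '[[20,-0.2,1,12,0,0,0],[20,-0.2,1,35,0,0,0],[20,-0.2,1,58,0,0,0],[20,-0.2,1,77,0,0,0],[20,-0.2,1,88,0,0,0],[20,-0.2,1,92,0,0,0],[20,-0.2,1,94,0,0,0],[20,-0.2,1,94,0,0,0],[20,-0.2,1,94,0,0,0]]'
python3 -c "
from h import *
print(go(562.8,275,87.9+95,2.178))"
```

```text
clock: 21.7
eef_pos: [562.9, 275.8, 189.2]
eef_rot: [3.14, 0.0, 2.178]
wrist_force: [1.1, -0.1, -0.4]
finger_gap: 34.6
finger_force: 15.0
(array([-0.6, -0.5,  6.3]), array([ 0.001,  0.   , -0.   ]))
```

```bash
python3 -m crank '[[20,-0.6,-0.5,2,0,0,0],[20,-0.6,-0.5,4,0,0,0],[20,-0.6,-0.5,5,0,0,0],[20,-0.6,-0.5,6,0,0,0],[20,-0.6,-0.5,6,0,0,0]]'
python3 -m crank '[[20,0,0,0.5,0,0,0],[20,0,0,0.5,0,0,0]]'

```

```text
clock: 22.2
eef_pos: [562.5, 275.0, 183.0]
eef_rot: [3.141, 0.0, 2.178]
wrist_force: [-2.3, -1.1, 4.0]
finger_gap: 34.5
finger_force: 15.0
clock: 22.4
eef_pos: [562.6, 275.0, 182.9]
eef_rot: [3.141, 0.0, 2.178]
wrist_force: [-3.1, -2.3, 8.9]
finger_gap: 34.4
finger_force: 15.0
```

```bash
python3 -m crank '[[20,0,0,-0.7,0,0,0],[20,0,0,-0.7,0,0,0],[40,0,0,-0.7,0,0,0],[65,0,0,-0.7,0,0,0],[65,0,0,-0.7,0,0,0],[65,0,0,-0.7,0,0,0]]'; python3 -m crank '[[65,0,0,-10,0,0,0],[65,0,0,-40,0,0,0],[65,0,0,-75,0,0,0],[65,0,0,-84,0,0,0],[65,0,0,-84,0,0,0]]'
python3 -c "
from h import *
print(go(650,-249,268,2.178))"
```

```text
clock: 23.0
eef_pos: [562.5, 274.9, 182.4]
eef_rot: [-3.141, -0.0, 2.178]
wrist_force: [-0.2, -0.4, -0.2]
finger_gap: 58.4
finger_force: 0.0
clock: 23.5
eef_pos: [562.9, 275.1, 268.5]
eef_rot: [3.139, 0.001, 2.178]
wrist_force: [-0.8, 0.0, -0.1]
finger_gap: 61.1
finger_force: 0.0
(array([-4.802e+02, -2.274e+02,  1.000e-01]), array([ 0.003,  0.001, -0.   ]))
```

```bash
python3 -m crank '[[65,-20,-9,0,0,0,0],[65,-58,-27,0,0,0,0],[65,-98,-46,0,0,0,0],[65,-138,-65,0,0,0,0],[65,-178,-84,0,0,0,0],[65,-218,-103,0,0,0,0],[65,-258,-122,0,0,0,0],[65,-298,-141,0,0,0,0],[65,-338,-160,0,0,0,0],[65,-378,-179,0,0,0,0]]'; python3 -m crank '[[65,-40,-19,0,0,0,0],[65,-75,-36,0,0,0,0],[65,-96,-45,0,0,0,0],[65,-102,-48,0,0,0,0],[65,-102,-48,0,0,0,0],[65,-102,-48,0,0,0,0]]'
python3 -c "
from h import *
g=wlook('w7',140,313,232)
print(go(*g,140-78+51,2.178))"
```

```text
clock: 24.5
eef_pos: [630.8, -139.4, 265.0]
eef_rot: [-3.14, -0.002, 2.178]
wrist_force: [1.2, 0.8, 1.5]
finger_gap: 60.8
finger_force: 0.0
clock: 25.1
eef_pos: [649.9, -247.5, 266.2]
eef_rot: [-3.141, -0.001, 2.179]
wrist_force: [-0.2, 0.9, -0.4]
finger_gap: 61.0
finger_force: 0.0
px [309.9 227.9] [42.3 43.1] A 1450 xy [ 646.8 -249.8]
(array([ -0.3,  -4. , 153.6]), array([-0.   , -0.   ,  0.001]))
```

```bash
python3 -m crank '[[65,-0.3,-4,45,0,0,0],[65,-0.3,-4,90,0,0,0],[65,-0.3,-4,120,0,0,0],[65,-0.3,-4,140,0,0,0],[65,-0.3,-4,150,0,0,0],[65,-0.3,-4,153.5,0,0,0],[65,-0.3,-4,153.5,0,0,0]]' 20
python3 -m crank '[[20,0,0,0,0,0,0],[20,0,0,0,0,0,0],[20,0,0,0,0,0,0],[20,0,0,0,0,0,0],[20,0,0,0,0,0,0],[20,0,0,0,0,0,0]]' 20
python3 -m crank '[[20,0,0,-20,0,0,0],[20,0,0,-60,0,0,0],[20,0,0,-110,0,0,0],[20,0,0,-150,0,0,0],[20,0,0,-175,0,0,0],[20,0,0,-175,0,0,0]]'
python3 -c "
from h import *
print(go(540,0,350,2.178))"
```

```text
clock: 25.85
eef_pos: [647.1, -250.9, 114.0]
eef_rot: [3.141, 0.001, 2.178]
wrist_force: [0.5, 0.7, 0.8]
finger_gap: 61.2
finger_force: 0.0
clock: 26.45
eef_pos: [647.0, -251.4, 113.7]
eef_rot: [3.141, 0.001, 2.178]
wrist_force: [1.5, 1.1, 5.2]
finger_gap: 37.7
finger_force: 20.0
clock: 27.05
eef_pos: [647.3, -251.6, 291.9]
eef_rot: [3.139, 0.005, 2.178]
wrist_force: [-0.1, 0.6, -0.9]
finger_gap: 37.7
finger_force: 20.0
(array([267.6,  55.6, -59.2]), array([ 0.003,  0.005, -0.   ]))
```

```bash
python3 -m crank '[[20,15,3,-5,0,0,0],[20,45,9,-14,0,0,0],[20,80,16,-22,0,0,0],[20,115,24,-30,0,0,0],[20,150,31,-38,0,0,0],[20,185,38,-46,0,0,0],[20,220,45,-54,0,0,0],[20,248,51,-59,0,0,0],[20,264,55,-59,0,0,0],[20,268,56,-59,0,0,0]]'
python3 -c "
from h import *
print(go(516.5,342,350,2.178))"
```

```text
clock: 28.05
eef_pos: [539.5, 1.8, 346.0]
eef_rot: [-3.141, -0.001, 2.179]
wrist_force: [-0.4, -0.2, -2.3]
finger_gap: 37.5
finger_force: 20.0
(array([292.3, 175.6,  -3.9]), array([-0.001, -0.001,  0.001]))
```

```bash
python3 -m crank '[[20,15,9,0,0,0,0],[20,45,27,0,0,0,0],[20,82,49,0,0,0,0],[20,120,72,0,0,0,0],[20,158,95,0,0,0,0],[20,196,118,0,0,0,0],[20,234,140,0,0,0,0],[20,265,159,0,0,0,0],[20,285,171,0,0,0,0],[20,291,174,0,0,0,0]]'
python3 -m crank '[[20,1,1,30,0,0,0],[20,1,1,45,0,0,0],[20,1,1,45,0,0,0],[20,1,1,45,0,0,0]]'
python3 -c "
from h import *
c=optics.calibration('wrist');p,d=optics.camera('wrist');cv2.imwrite('pics/w8.png',p[:,:,::-1])
print(go(517,342,113.7+95,2.178))
for a in ((95,317,205,green),(95,317,205,wcap)):
  try: capfit(c,p,*a,r=30)
  except Exception as e: print(e)"
```

```text
clock: 29.05
eef_pos: [517.1, 340.3, 344.9]
eef_rot: [-3.139, -0.0, 2.179]
wrist_force: [0.4, -1.1, -2.3]
finger_gap: 37.4
finger_force: 20.0
clock: 29.45
eef_pos: [517.7, 339.5, 302.4]
eef_rot: [-3.141, 0.0, 2.177]
wrist_force: [-0.4, 0.0, -0.3]
finger_gap: 37.4
finger_force: 20.0
(array([ 2.3,  0.6, 94.4]), array([ 0.001,  0.   , -0.001]))
px [315.5 205.6] [12.7 13.3] A 141 xy [517.6 341.5]
px [315.8 203.9] [66.7 67.6] A 1817 xy [516.8 343.2]
```

View pics/w8.png

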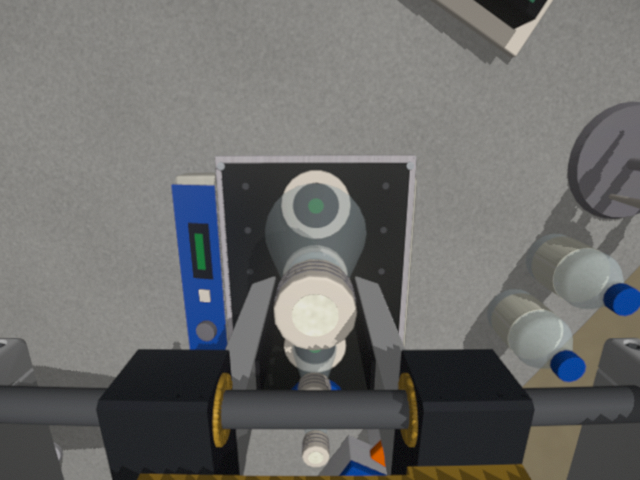

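The wrist view shows the held flask_200 over the last reader's window at (316,205). The other three flasks are standing in line behind it.

```bash
python3 -m crank '[[20,1.5,0.5,12,0,0,0],[20,1.5,0.5,35,0,0,0],[20,1.5,0.5,58,0,0,0],[20,1.5,0.5,75,0,0,0],[20,1.5,0.5,85,0,0,0],[20,1.5,0.5,89,0,0,0],[20,1.5,0.5,90,0,0,0],[20,1.5,0.5,90,0,0,0],[20,1.5,0.5,90,0,0,0]]'
python3 -c "
from h import *
print(go(517,342.2,113.7+95,2.178))"
```

```text
clock: 30.4
eef_pos: [516.8, 342.1, 213.0]
eef_rot: [3.14, 0.0, 2.178]
wrist_force: [-0.4, -0.0, -2.7]
finger_gap: 37.5
finger_force: 20.0
(array([0. , 0.2, 4.3]), array([ 0.001,  0.   , -0.   ]))
```

```bash
python3 -m crank '[[20,0,0.2,1,0,0,0],[20,0,0.2,2,0,0,0],[20,0,0.2,3,0,0,0],[20,0,0.2,4,0,0,0],[20,0,0.2,4,0,0,0]]'
python3 -m crank '[[20,0,0,0.5,0,0,0],[20,0,0,0.5,0,0,0]]'

```

```text
clock: 30.9
eef_pos: [516.9, 342.1, 208.6]
eef_rot: [3.141, 0.0, 2.178]
wrist_force: [-0.3, 0.6, 3.3]
finger_gap: 37.4
finger_force: 20.0
clock: 31.1
eef_pos: [516.9, 342.2, 208.6]
eef_rot: [3.14, 0.0, 2.178]
wrist_force: [-1.4, -0.5, 6.7]
finger_gap: 37.5
finger_force: 20.0
```

```bash
python3 -m crank '[[20,0,0,-0.7,0,0,0],[20,0,0,-0.7,0,0,0],[40,0,0,-0.7,0,0,0],[65,0,0,-0.7,0,0,0],[65,0,0,-0.7,0,0,0],[65,0,0,-0.7,0,0,0]]'; python3 -m crank '[[65,0,0,-10,0,0,0],[65,0,0,-40,0,0,0],[65,0,0,-80,0,0,0],[65,0,0,-110,0,0,0],[65,0,-40,-120,0,0,0],[65,0,-80,-120,0,0,0],[65,0,-120,-120,0,0,0],[65,0,-160,-120,0,0,0],[65,0,-170,-120,0,0,0],[65,0,-170,-120,0,0,0]]'
python3 -c "
from h import *
T=[]
for n in('top','side'):
  p,d=optics.camera(n);c=p[150:310,80:300] if n=='top' else p[60:220,150:370];T.append(cv2.resize(c[:,:,::-1],(550,400) ,interpolation=2)[:,:400] if 0 else cv2.resize(c[:,:,::-1],(400,291)))
  q=p
  cv2.imwrite(f'pics/end_{n}.png',q[:,:,::-1])
cv2.imwrite('pics/end.png',np.hstack(T))
C=optics.calibration('top');p=cv2.imread('pics/end_top.png')[:,:,::-1].copy()
"
```

```text
clock: 31.7
eef_pos: [516.7, 342.0, 208.0]
eef_rot: [-3.141, 0.0, 2.178]
wrist_force: [0.6, -0.6, -0.1]
finger_gap: 58.1
finger_force: 0.0
clock: 32.7
eef_pos: [376.7, 244.8, 329.7]
eef_rot: [3.139, 0.0, 2.178]
wrist_force: [0.7, 0.0, -0.2]
finger_gap: 60.7
finger_force: 0.0
```

View pics/end.png

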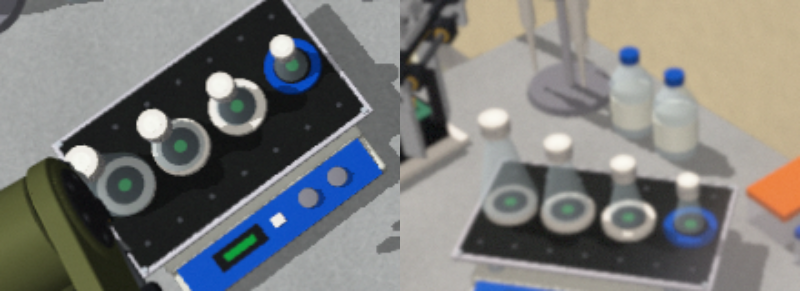

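View pics/end_side.png

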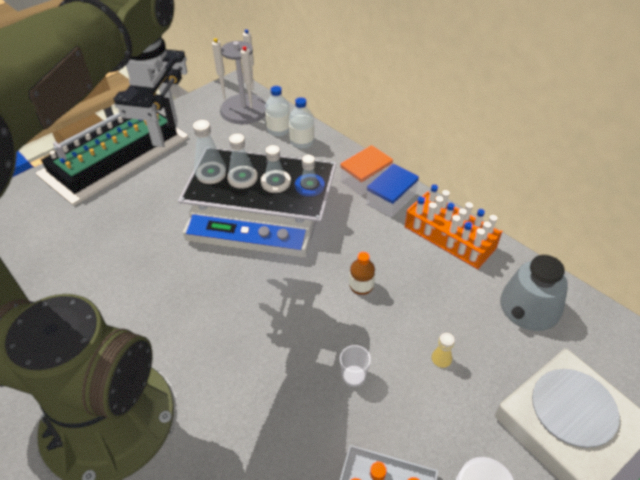

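All four flasks stand upright and centred in order of size from blue. In the side view they are at (309,180), (275,178), (242,175) and (210,170), and the bottle (362,273) and beaker (354,365) haven't moved.

```bash
python3 -c "
from cell import manip
print(manip.sign_off())"
```

```text
the job is handed in; nothing more can be done
None
```

The four flasks stand upright and centred on their readers, smallest on blue to largest at the far end; the bottle and beaker were left where they stood, and the job was handed in at about 33 s.

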